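Fold up the hob splash guard

TASK

The cooking is done: fold up the three-leaf metal splash guard standing on the worktop. First swing its end leaf inwards until it lies flat along the inside of the middle leaf, and only then swing these two together until they lie flat in front of the back panel. Do not shove or tip the jars and tins standing round it.

Things in the scene. Friction and masses are not known exactly. Their poses are not given: they have to be found in the camera images.
- guard: fixed grey metal back panel of the splash guard: 180 mm long (its y, -90 to +90), 8 mm thick (its x), 10 to 120 mm above the worktop, suction feet behind. Origin on the worktop under its middle; -x is the normal of its front, towards the robot. Middle leaf hinged at its +y end, end leaf at the middle leaf's free end; opened they form a U: panel far, middle leaf left, end leaf near the robot
- middle_leaf (a joint): angle of the middle leaf (rad): 0 (stop) = folded parallel in front of the back panel, pointing to the panel's -y; 1.57 = standing out from its front at a right angle; larger = opened further. Folding turns it counter-clockwise seen from above. The upright hinge is stiff (0.3 N m) and stays where it is left
- end_leaf (a joint): angle of the end leaf to the middle leaf (rad): 0 (stop) = folded along the middle leaf's inner face, pointing to the middle hinge; 1.57 = at a right angle to it. Folding turns it counter-clockwise seen from above. The upright hinge is lighter (0.08 N m): pushing the end leaf leaves the middle leaf standing; it stays where it is left
- middle_hinge (a point): axis of the middle leaf's hinge, 65 mm above the worktop: 12 mm in front of the back panel's mid-plane, at its left end
- end_hinge (a point): axis of the end leaf's hinge, 65 mm above the worktop, at the free end of the middle leaf, 150 mm along it from the middle hinge
- middle_center (a point): centre of the middle leaf: upright panel 150 mm long, 8 mm thick, 10 to 120 mm above the worktop; mid-plane 12 mm to the outer side of the middle hinge's axis. Frame turns with the leaf: -x = normal of the outer face (push it to fold), -y = along the leaf to its free end. A round knob, 14 mm across, rises 22 mm above the upper edge 18 mm from the free end
- end_center (a point): centre of the end leaf: upright panel 130 mm long, 8 mm thick, 10 to 120 mm above the worktop; mid-plane 6 mm to the +x side of the end hinge's axis. Frame turns with the leaf: +x = normal of the outer face of the open U (push it to fold), +y = along the leaf to its free end. A round knob, 14 mm across, rises 22 mm above the upper edge 18 mm from the free end
- spice_jar_1_1: small glass jar with a pale lid, 61 mm across, 100 mm tall, loose, a bystander; origin under its middle
- hex_jar: six-sided glass jar with a dark lid, 86 mm across, 103 mm tall, loose, a bystander; origin under its middle
- dark_jar: glass jar with a black lid, 71 mm across, 88 mm tall, loose, a bystander; origin under its middle
- tin_2: short closed food tin, 76 mm across, 58 mm tall, loose, a bystander; origin under its middle
- tin_std: tall food tin, 75 mm across, 110 mm tall, loose, a bystander; origin under its middle
- red_lid_jar: glass jar with a red lid, 71 mm across, 112 mm tall, loose, a bystander; origin under its middle

How it is judged:
By the outcome, as a careful person would: the job done as asked, in the order asked, and still so for the second after the job is handed in, with the robot touching nothing.
It also fails if it takes over 48 s, if anything falls off the work surface, if the arm or the gripper's body presses on something with over 40 N, if the wrist force passes 120 N, or if a joint passes its speed limit or range.

ROBOT

A 7-joint arm with a two-finger parallel gripper is mounted at the origin on a cart in front of the work surface, level with it; the furniture and walls round the work are solid. World frame = base frame: x ahead of the robot, y to its left, z up, the work surface at z = 0. Lengths are in m, angles in rad, forces in N, time in s.
With the tool pointing down it reaches from about 0.425 to 0.875 m from the base axis. Payload 9.9 kg.
Tool frame: the origin (TCP) lies midway between the tips of the shut fingers; the grasp point (between the pads) lies 19 mm behind it; y points along the fingers, x is the direction in which the jaws open and shut, and the axes are right-handed (so a half turn about y gives the same grasp; the last joint's range is limited). The gripper opens to 85 mm and grips with 20 to 120 N. Pads are 22 mm wide; open, the fingers measure 114 mm over their backs; the gripper's body (76 mm by 85 mm) begins 54 mm behind the grasp point. The pads swing forward as they close: fully open they stand 13 mm farther back than shut.
Start: joints at [-1.277, 0.576, 0.025, 1.437, -0.015, 1.129, -0.057], TCP at [0.249, 0.627, 0.199] pointing down, gripper open.
Joint ranges: [-2.76, 2.76], [-0.34, 2.15], [-1.52, 1.57], [0.19, 2.46], [-1.09, 4.23], [0.17, 1.99], [-2.82, 2.82]. Speed limits (rad/s): [2.22, 2.22, 3.01, 3.01, 3.14, 3.14, 3.14].

INTERFACE

Orientations are given as a unit quaternion [x, y, z, w].
In Python, from cell import ctrl, imaging gives the robot as it stands.
- The arm moves only by the tool carry_out, never from a script. Its argument "increments" is a list that holds one entry, the list of rows, each a list of 7 numbers: the closure in counts, from 0 (fully open) to 255 (shut), then the shift along the world's x, y, z in m, then the turn, a rotation vector about the world's x, y, z in rad. In form: [[[hand, dx, dy, dz, wx, wy, wz], ...]]. A call has 1 to 12 rows; each row is the pose to reach, as a shift and turn from the pose measured when the call began; what a row does not reach only later rows make up. A row lasts 1/12 s, in which the tool goes at most 41.7 mm and 7.16 degrees, less where a joint would pass 70% of its speed; a pose out of reach is approached as far as the arm can. A call with a gripper value outside its range is refused whole. The fingers move at their own pace and stop on an object; "newtons" is the grip in N (left out, the last holds). Time passes only in rows, so rows that repeat a pose let the fingers close. It gives the time, the measured TCP pose, the force and the opening at its end, in the units of the state.
- ctrl.observe(): the state, without advancing time (a new reading comes with each control period).
- imaging.snapshot(name): name is "scene" or "side" or "wrist"; returns the picture (400x640x3 uint8, red, green, blue); there is no depth.
- imaging.calibration(name): a dict with "fovy" (degrees; the focal length in pixels is half the picture's height over the tangent of half this angle, whatever the lens; pixels are square), "cx", "cy" (the principal point, pixels), "origin" and "rotation" of the camera in the world. Camera axes: x right, y up, looking along -z (the intrinsics and any distortion apply to the point x, -y, -z); pixel columns grow to the right and rows downward; lengths in m; the calibration is good to about 2 mm. A picture is of the moment at which its call begins: read the wrist's pose just before it. calibration takes no time and is no camera call; for the wrist camera it gives the pose at the moment of the call.
- ctrl.finish_job(): hands the job in, once; it reports no verdict.
The state is a dict: "t": time; "joints": joint angles; "qd": joint speeds; "tau": joint torques, N m; "ee_pos": TCP position; "ee_rot": TCP orientation; "force": force on the tool from outside, world axes, zero at the start; "torque": the same for the moment, N m; "finger_gap": finger opening in m.
Only numpy, scipy, OpenCV 4.12 (cv2) and the standard library are available. Lean on these libraries where they do the work, as an engineer would, in place of code of your own. Each camera call takes 0.05 s, during which the arm holds its last target.

## Working session

There is one attempt and no reset: what is moved stays moved. The work goes in short steps, Python scripts to look and compute and a tool call to move; the robot and the scene stay as the last step left them, time stands still between calls to the robot, and variables do not carry over. Pictures are saved under pics/ and viewed, and the job is handed in when it is done.

Besides the shell and the picture viewer there is one more tool, called as a command line: name --argument value ..., lists and objects as JSON in quotes. carry_out: Moves the arm, as the interface text tells. Its arguments: {"type":"object","properties":{"increments":{"type":"array"},"newtons":{"type":"number"}},"required":["increments"]}

```bash
mkdir -p pics
python3 - <<'E'
from cell import ctrl, imaging
import cv2
print(ctrl.observe())
for n in ["scene","side","wrist"]:
    print(n, imaging.calibration(n))
    cv2.imwrite(f"pics/{n}0.png", imaging.snapshot(n)[:,:,::-1])
E
```

```text
{'t': 0.0, 'joints': array([-1.27679511,  0.57650904,  0.02483164,  1.43792697, -0.01501181,
        1.12899688, -0.05651946]), 'qd': array([ 6.94455849e-04,  1.21519219e-03, -6.42369369e-05, -9.80473754e-04,
        2.71962364e-04,  1.53656341e-03, -2.19510832e-05]), 'tau': array([ 1.08994291e-04, -7.65776324e+01,  2.25027144e+00, -2.85975194e+01,
        1.52587518e-02,  1.25643821e-02,  2.00858756e-05]), 'ee_pos': array([0.24878954, 0.62692433, 0.19865123]), 'ee_rot': array([ 0.58533979,  0.39675137, -0.39769202, -0.5846424 ]), 'force': array([-0.0902989 ,  0.13742522,  0.54430345]), 'torque': array([-0.00427931,  0.03236104, -0.01396533]), 'finger_gap': 0.085376291608715}
scene {'fovy': 55.77254610927402, 'cx': 316.2592480366465, 'cy': 208.23444275788992, 'origin': array([0.05067284, 0.51779808, 0.67739636]), 'rotation': array([-0.18210666,  0.33456594,  0.80672405, -0.45177328])}
side {'fovy': 56.3613120534744, 'cx': 317.6908357828268, 'cy': 200.8006445597033, 'origin': array([ 0.28835171, -0.38923044,  0.57410287]), 'rotation': array([ 0.43982945, -0.09200182, -0.17277388,  0.87649011])}
wrist {'fovy': 69.05956407236096, 'cx': 316.82084958387713, 'cy': 197.02122244250853, 'origin': array([0.17910312, 0.65572708, 0.37370168]), 'rotation': array([-0.12420644, -0.08275448,  0.55521574,  0.81820532])}
```

View pics/scene0.png

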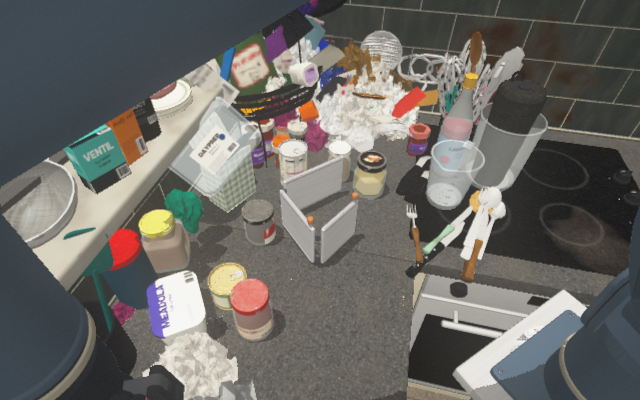

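View pics/side0.png

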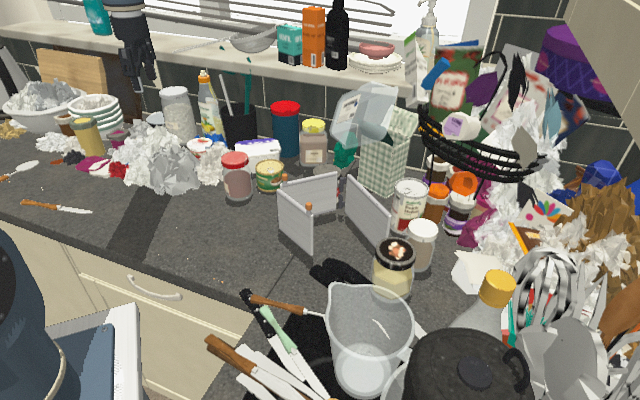

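View pics/wrist0.png

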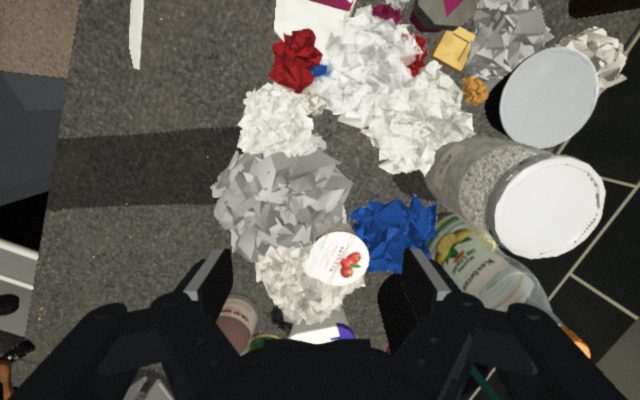

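```bash
cat > h.py <<'E'
import numpy as np, cv2
from scipy.spatial.transform import Rotation as R
from cell import ctrl, imaging
def cam(n):
    c=imaging.calibration(n); f=200/np.tan(np.radians(c['fovy'])/2)
    return dict(f=f,cx=c['cx'],cy=c['cy'],o=np.array(c['origin']),R=R.from_quat(c['rotation']).as_matrix())
def proj(c,P):
    p=(np.atleast_2d(P)-c['o'])@c['R']
    return np.c_[c['cx']+c['f']*p[:,0]/-p[:,2], c['cy']-c['f']*p[:,1]/-p[:,2]]
def ray(c,uv,z):
    uv=np.atleast_2d(uv).astype(float)
    d=np.c_[(uv[:,0]-c['cx'])/c['f'],-(uv[:,1]-c['cy'])/c['f'],-np.ones(len(uv))]@c['R'].T
    return c['o']+d*((z-c['o'][2])/d[:,2])[:,None]
def crop(im,x0,y0,x1,y1,s,name):
    cv2.imwrite(name,cv2.resize(im[y0:y1,x0:x1,::-1],None,fx=s,fy=s,interpolation=cv2.INTER_CUBIC))
E
python3 - <<'E'
import cv2
a=cv2.imread('pics/scene0.png')[130:350,190:410]; cv2.imwrite('pics/sc0.png',cv2.resize(a,None,fx=2.7,fy=2.7,interpolation=2))
a=cv2.imread('pics/side0.png')[140:310,200:450]; cv2.imwrite('pics/sd0.png',cv2.resize(a,None,fx=3.2,fy=3.2,interpolation=2))
E
```

```text
(no output)
```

View pics/sc0.png

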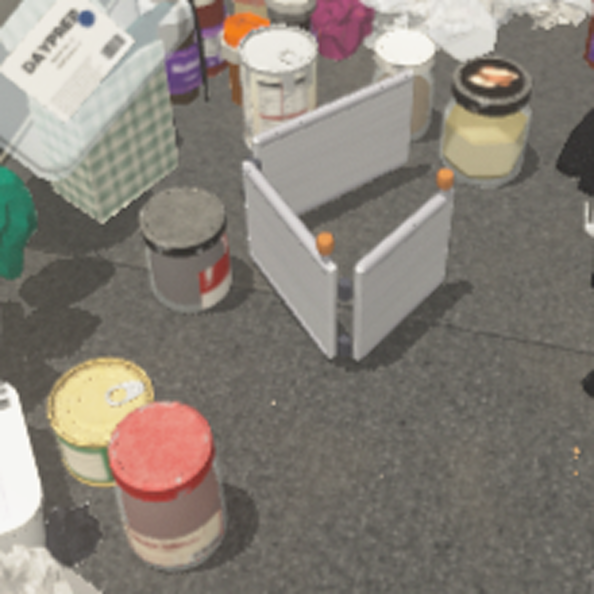

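View pics/sd0.png

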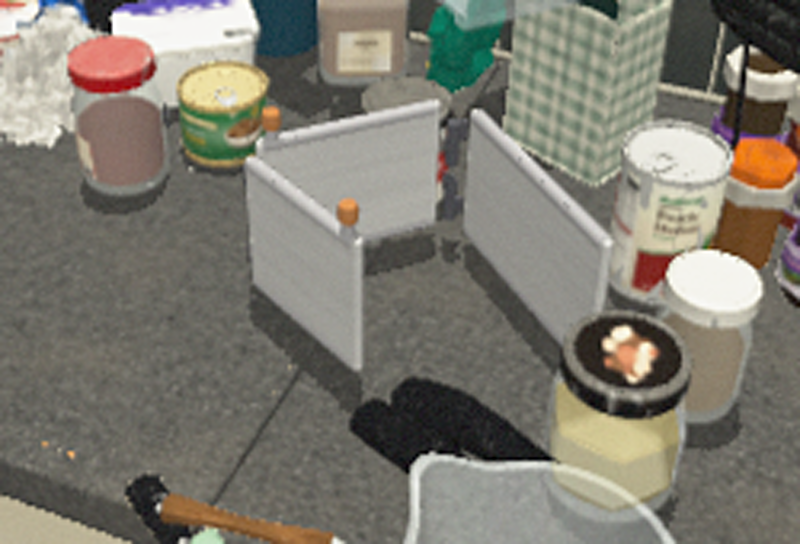

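```bash
cat > model.py <<'E'
import numpy as np
def rot(a): return np.array([[np.cos(a),-np.sin(a)],[np.sin(a),np.cos(a)]])
def geom(p,off=-0.006):
    gx,gy,yaw,qm,qe=p
    G=np.array([gx,gy]);Rg=rot(yaw)
    mh=G+Rg@[-.012,.09]
    Rm=Rg@rot(-qm); eh=mh+Rm@[off,-.15]
    Re=Rm@rot(-qe)
    d=dict(mh=mh,eh=eh,Rg=Rg,Rm=Rm,Re=Re)
    d['P']=[G+Rg@[0,.09],G+Rg@[0,-.09]]
    return d
E
cat > fit.py <<'E'
from h import *; from model import *
from scipy.optimize import least_squares
def pts(p,e):
    # e: m0 start of middle panel along leaf, e0 start of end panel
    g=geom(p[:5]); m0,e0=p[5],p[6]
    f=lambda o,Rr,l,z:np.r_[o+Rr@np.array(l),z]
    M=lambda y,z:f(g['mh'],g['Rm'],[-.012,-y],z)
    E=lambda y,z:f(g['eh'],g['Re'],[.006,y],z)
    return np.array([np.r_[g['P'][0],.12],np.r_[g['P'][1],.12],M(m0,.12),M(m0+.15,.12),M(m0+.132,.142),E(e0,.12),E(e0+.13,.12),E(e0+.112,.142)])
def fit(sc,sd,x0):
    cs,cd=cam('scene'),cam('side')
    def r(p):
        P=pts(p,0); return np.r_[np.nan_to_num((proj(cs,P)-sc)).ravel(),np.nan_to_num((proj(cd,P)-sd)).ravel(),(p[5:]-[0,.0])/.003]
    s=least_squares(r,x0,loss='soft_l1'); return s,r(s.x)
E
python3 - <<'E'
from fit import *
n=[np.nan]*2
sc=np.array([(259,138),(409,76),(247,166),(334,263),(325,235),(359,268),(449,197),(445,171)])/2.7+[190,130]
sd=np.array([(475,112),(607,240),(437,104),(262,146),(272,108),(252,159),(360,241),(347,201)])/3.2+[200,140]
c=cam('scene'); print(ray(c,sc,.12).round(3)); print(ray(cam('side'),sd,.12).round(3))
a=ray(c,sc,.12)[:,:2]; ctr=a[:2].mean(0); d=a[0]-a[1]; yaw=np.arctan2(-d[0],d[1])
s,r=fit(sc,sd,[*ctr,yaw,1.5,1.5,0,0]); print(s.x.round(4)); print(r[:32].reshape(-1,2).round(1))
g=geom(s.x[:5]); print(g)
# jars: top-center pixel scene
for nm,u,z in [('red',(161,437),.112),('tinyellow?',(102,393),.058),('darktin',(183,217),.088),('tall',(279,50),.11),('white',(404,48),.1),('hex',(490,85),.103)]:
    print(nm,ray(c,np.array(u)/2.7+[190,130],z).round(3))
for nm,u,z in [('red',(112,62),.112),('tinyellow?',(224,85),.058),('tall',(678,155),.11),('white',(714,285),.1),('hex',(626,362),.103)]:
    print('sd',nm,ray(cam('side'),np.array(u)/3.2+[200,140],z).round(3))
E
```

```text
[[0.627 0.236 0.12 ]
 [0.631 0.083 0.12 ]
 [0.602 0.261 0.12 ]
 [0.476 0.256 0.12 ]
 [0.504 0.247 0.12 ]
 [0.462 0.242 0.12 ]
 [0.488 0.143 0.12 ]
 [0.514 0.128 0.12 ]]
[[0.629 0.238 0.12 ]
 [0.639 0.079 0.12 ]
 [0.608 0.258 0.12 ]
 [0.476 0.253 0.12 ]
 [0.498 0.296 0.12 ]
 [0.465 0.241 0.12 ]
 [0.5   0.134 0.12 ]
 [0.507 0.174 0.12 ]]
[ 6.3090e-01  1.5460e-01  6.5000e-03  1.5883e+00  1.2603e+00  3.0000e-04
 -8.0000e-04]
[[-4.1  0.3]
 [ 6.1 -2.4]
 [-1.9 -5.1]
 [ 0.9  3.1]
 [-0.4 -0. ]
 [-3.8  1.7]
 [ 2.5 -6.1]
 [-0.3  0.3]
 [-0.6 -1.6]
 [ 0.4  5.3]
 [ 4.1 -0.6]
 [-4.4 -0.4]
 [ 0.   1.2]
 [-2.8 -2.2]
 [ 2.   2. ]
 [ 0.1  1. ]]
{'mh': array([0.61831943, 0.24452904]), 'eh': array([0.46839496, 0.25218758]), 'Rg': array([[ 0.99997902, -0.00647804],
       [ 0.00647804,  0.99997902]]), 'Rm': array([[-0.01105937,  0.99993884],
       [-0.99993884, -0.01105937]]), 'Re': array([[-0.95549018,  0.2950229 ],
       [-0.2950229 , -0.95549018]]), 'P': [array([0.63031918, 0.24460677]), array([0.63148523, 0.06461055])]}
red [[0.412 0.424 0.112]]
tinyellow? [[0.503 0.436 0.058]]
darktin [[0.606 0.319 0.088]]
tall [[0.736 0.156 0.11 ]]
white [[0.69  0.047 0.1  ]]
hex [[0.6   0.014 0.103]]
sd red [[0.409 0.415 0.112]]
sd tinyellow? [[0.501 0.438 0.058]]
sd tall [[0.741 0.151 0.11 ]]
sd white [[0.692 0.037 0.1  ]]
sd hex [[ 0.605 -0.002  0.103]]
```

Run:
```python
from h import *
for n,lst in [('scene',[('red',(110,445),(213,445),.108,71),('tiny',(49,397),(153,397),.058,76),('dark',(139,220),(228,220),.088,71),('tall',(240,55),(318,55),.11,75),('hex',(450,88),(531,88),.1,86)]),('side',[('red',(67,65),(155,65),.108,71),('tiny',(178,90),(270,90),.058,76),('tall',(622,158),(732,158),.11,75),('white',(668,287),(762,287),.1,61),('hex',(560,362),(690,362),.1,86)])]:
    s,o=(2.7,[190,130]) if n=='scene' else (3.2,[200,140])
    c=cam(n)
    for nm,a,b,z,w in lst:
        p=ray(c,np.array([a,b])/s+o,z); print(n,nm,np.linalg.norm(p[0]-p[1]).round(4),w)
```

```text
scene red 0.0657 71
scene tiny 0.075 76
scene dark 0.0716 71
scene tall 0.0719 75
scene hex 0.0737 86
side red 0.0669 71
side tiny 0.0753 76
side tall 0.0754 75
side white 0.0571 61
side hex 0.0732 86
```

Run:
```python
from h import *
sc=np.array([(259,138),(409,76),(247,166),(334,263),(325,235),(359,268),(449,197),(445,171)])/2.7+[190,130]
sd=np.array([(475,112),(607,240),(437,104),(262,146),(272,108),(252,159),(360,241),(347,201)])/3.2+[200,140]
def d(c,uv): return np.c_[(uv[:,0]-c['cx'])/c['f'],-(uv[:,1]-c['cy'])/c['f'],-np.ones(len(uv))]@c['R'].T
a,b=cam('scene'),cam('side')
for u,v in zip(d(a,sc),d(b,sd)):
    A=np.c_[u,-v]; s=np.linalg.lstsq(A,b['o']-a['o'],rcond=None)[0]
    p,q=a['o']+u*s[0],b['o']+v*s[1]; print(((p+q)/2).round(4),np.linalg.norm(p-q).round(4))
```

```text
[0.6272 0.2363 0.1206] 0.0017
[0.6379 0.0794 0.1173] 0.0054
[0.6074 0.259  0.1172] 0.0046
[0.4769 0.2549 0.1188] 0.0
[0.4854 0.2582 0.1442] 0.0023
[0.4647 0.2417 0.1188] 0.0024
[0.498  0.1378 0.1141] 0.0079
[0.4949 0.1444 0.1439] 0.0009
```

```bash
cat > fit.py <<'E'
from h import *; from model import *
from scipy.optimize import least_squares
def pts(p):
    g=geom(p[:5],p[6]); i=p[5]
    f=lambda o,Rr,l,z:np.r_[o+Rr@np.array(l),z]
    C=lambda y:np.r_[g['P'][0]+(g['P'][1]-g['P'][0])*y/.18,.12]
    M=lambda y,z:f(g['mh'],g['Rm'],[-.012,-y],z)
    E=lambda y,z:f(g['eh'],g['Re'],[.006,y],z)
    return np.array([C(i),C(.18-i),M(i,.12),M(.15-i,.12),M(.132,.142),E(i,.12),E(.13-i,.12),E(.112,.142)])
def fit(sc,sd,x0):
    cs,cd=cam('scene'),cam('side')
    def r(p):
        P=pts(p); return np.r_[np.nan_to_num((proj(cs,P)-sc)).ravel(),np.nan_to_num((proj(cd,P)-sd)).ravel(),(p[6]+.006)/.003]
    s=least_squares(r,x0,loss='soft_l1'); return s,r(s.x)
E
python3 - <<'E'
from fit import *
sc=np.array([(259,138),(409,76),(247,166),(334,263),(325,235),(359,268),(449,197),(445,171)])/2.7+[190,130]
sd=np.array([(475,112),(607,240),(437,104),(262,146),(272,108),(252,159),(360,241),(347,201)])/3.2+[200,140]
s,r=fit(sc,sd,[.63,.155,0,1.5,1.5,0.005,-.006]); print(s.x.round(4)); print(r[:32].reshape(-1,2).round(1))
P=pts(s.x);print(P.round(4)); g=geom(s.x[:5],s.x[6]); print(g)
E
```

```text
[ 0.6337  0.1575  0.0536  1.6098  1.2731  0.01   -0.0077]
[[-1.1 -0.5]
 [ 0.2 -2.1]
 [-0.3 -1.7]
 [-0.7  0. ]
 [ 0.5  0.2]
 [ 0.2 -0.9]
 [-0.2 -3.8]
 [-0.1  0.2]
 [ 0.4  0.1]
 [-0.3  0.5]
 [-0.8 -0.1]
 [-0.4 -0.9]
 [-0.4  1.6]
 [-0.6  0.2]
 [-1.2 -0.5]
 [ 0.2  1.1]]
[[0.6294 0.2374 0.12  ]
 [0.638  0.0776 0.12  ]
 [0.6067 0.2586 0.12  ]
 [0.4767 0.2567 0.12  ]
 [0.4847 0.2568 0.142 ]
 [0.4641 0.2409 0.12  ]
 [0.4979 0.1362 0.12  ]
 [0.4955 0.1438 0.142 ]]
{'mh': array([0.61685964, 0.24676773]), 'eh': array([0.46676342, 0.25226063]), 'Rg': array([[ 0.99856394, -0.05357289],
       [ 0.05357289,  0.99856394]]), 'Rm': array([[ 0.01460334,  0.99989337],
       [-0.99989337,  0.01460334]]), 'Re': array([[-0.95162039,  0.30727615],
       [-0.30727615, -0.95162039]]), 'P': [array([0.62884241, 0.24741061]), array([0.63848553, 0.0676691 ])]}
```

```bash
cat > plan.py <<'E'
from fit import *
p=[0.6337,0.1575,0.0536,1.6098,1.2731]; g=geom(p,-.0077)
def st():
    s=ctrl.observe(); M=R.from_quat(s['ee_rot']).as_matrix()
    return s,M
def end_pose(qe,rad,gap,qm=1.6098):
    g=geom([*p[:3],qm,qe],-.0077); return g['eh']+g['Re']@[.010+.011+gap,rad], np.arctan2(g['Re'][1,1],g['Re'][0,1])
def mid_pose(qm,rad,gap):
    g=geom([*p[:3],qm,0],-.0077); return g['mh']+g['Rm']@[-.016-.011-gap,-rad], np.arctan2(-g['Rm'][1,1],-g['Rm'][0,1])
E
python3 - <<'E'
from plan import *
s,M=st(); print(M.round(3)); a=np.arctan2(M[1,0],M[0,0]); print('xang',a)
for q in np.linspace(1.2731,0,9):
    for gap in (0.0,):
        x,d=end_pose(q,.09,gap); print(round(q,3),x.round(4),round(d,3), (x-s['ee_pos'][:2]).round(3))
x,d=end_pose(1.2731,.09,.015);print(x,d,x-s['ee_pos'][:2])
for q in np.linspace(1.61,0,9):
    x,d=mid_pose(q,.12,0); print('m',round(q,3),x.round(4),round(d,3))
E
```

```text
[[ 0.369 -0.    -0.929]
 [ 0.929 -0.001  0.369]
 [-0.001 -1.    -0.   ]]
xang 1.1929927448518092
1.273 [0.4745 0.1601] -1.259 [ 0.226 -0.467]
1.114 [0.489  0.1625] -1.099 [ 0.24  -0.465]
0.955 [0.5029 0.1672] -0.94 [ 0.254 -0.46 ]
0.796 [0.5159 0.174 ] -0.781 [ 0.267 -0.453]
0.637 [0.5277 0.1827] -0.622 [ 0.279 -0.444]
0.477 [0.538  0.1933] -0.463 [ 0.289 -0.434]
0.318 [0.5464 0.2053] -0.304 [ 0.298 -0.422]
0.159 [0.5528 0.2185] -0.145 [ 0.304 -0.409]
0.0 [0.5571 0.2326] 0.015 [ 0.308 -0.395]
[0.4601921  0.15553013] -1.2585036732051031 [ 0.21133966 -0.47153367]
m 1.61 [0.4965 0.272 ] -3.127
m 1.409 [0.4939 0.2474] -2.926
m 1.208 [0.4962 0.2228] -2.725
m 1.006 [0.5035 0.1992] -2.523
m 0.805 [0.5152 0.1775] -2.322
m 0.604 [0.5311 0.1586] -2.121
m 0.403 [0.5505 0.1432] -1.92
m 0.201 [0.5725 0.132 ] -1.718
m 0.0 [0.5964 0.1255] -1.517
```

carry_out --increments '[[[255,0.01,-0.03,0.01,0,0,-0.11],[255,0.02,-0.06,0.02,0,0,-0.22],[255,0.03,-0.09,0.02,0,0,-0.33],[255,0.045,-0.12,0.02,0,0,-0.44],[255,0.06,-0.15,0.02,0,0,-0.55],[255,0.075,-0.18,0.02,0,0,-0.66],[255,0.09,-0.21,0.02,0,0,-0.77],[255,0.105,-0.24,0.02,0,0,-0.88],[255,0.12,-0.27,0.02,0,0,-0.99],[255,0.135,-0.3,0.02,0,0,-1.1],[255,0.15,-0.33,0.02,0,0,-1.21],[255,0.16,-0.36,0.02,0,0,-1.32]]]' --newtons 40

```text
t: 1.15
ee_pos: [0.4098, 0.2654, 0.2189]
ee_rot: [-0.705, 0.047, -0.047, 0.706]
force: [0.9, 0.0, 0.3]
finger_gap: 0.0002
```

Run:
```python
from plan import *
s,M=st(); a=np.arctan2(M[1,0],M[0,0]); print(s['t'],s['ee_pos'],a,s['joints'].round(2),s['finger_gap'])
x,d=end_pose(1.2731,.09,.015);print(x-s['ee_pos'][:2],d-a)
```

```text
1.15 [0.4098086  0.26539674 0.21891456] -0.1328886568689459 [-0.99  0.3   0.43  1.9  -0.15  0.98 -0.63] 0.00022025936664880536
[ 0.0503835  -0.10986661] -1.1256150163361571
```

carry_out --increments '[[[255,0.005,-0.011,0,0,0,-0.11],[255,0.01,-0.022,0,0,0,-0.22],[255,0.015,-0.033,0,0,0,-0.33],[255,0.02,-0.044,0,0,0,-0.44],[255,0.025,-0.055,0,0,0,-0.55],[255,0.03,-0.066,0,0,0,-0.66],[255,0.035,-0.077,0,0,0,-0.77],[255,0.04,-0.088,0,0,0,-0.88],[255,0.045,-0.099,0,0,0,-0.99],[255,0.05,-0.11,0,0,0,-1.1],[255,0.05,-0.11,0,0,0,-1.125],[255,0.05,-0.11,0,0,0,-1.125]]]'

```text
t: 2.15
ee_pos: [0.4597, 0.1553, 0.2188]
ee_rot: [-0.572, 0.416, -0.416, 0.572]
force: [0.8, 0.2, -0.1]
finger_gap: -0.0002
```

Run:
```python
from plan import *
s,M=st(); a=np.arctan2(M[1,0],M[0,0]); print(s['t'],s['ee_pos'],a,s['joints'].round(2),s['finger_gap'])
x,d=end_pose(1.2731,.09,.015);print(x-s['ee_pos'][:2],d-a)
im=imaging.snapshot('scene'); crop(im,190,130,410,350,2.7,'pics/sc1.png')
im=imaging.snapshot('side'); crop(im,200,100,450,310,2.8,'pics/sd1.png')
```

```text
2.15 [0.45974192 0.15527522 0.21878106] -1.2579053262284707 [-0.96  0.35  0.74  1.91 -0.28  0.99 -1.35] -0.0001519481445863253
[0.00045018 0.00025491] -0.0005983469766324134
```

View pics/sc1.png

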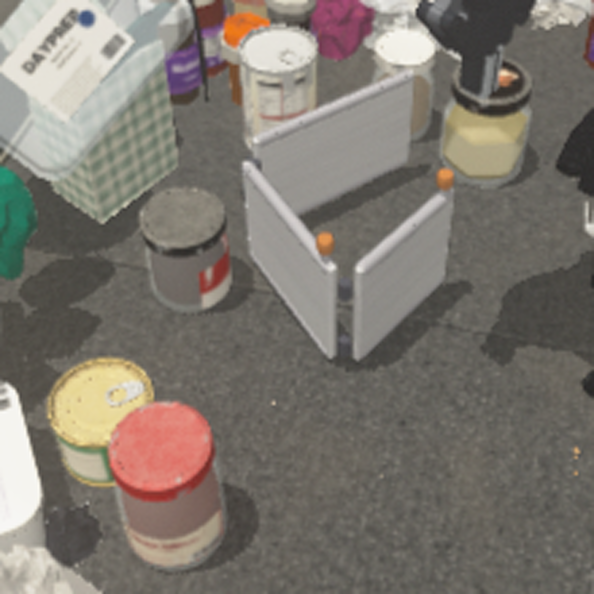

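View pics/sd1.png

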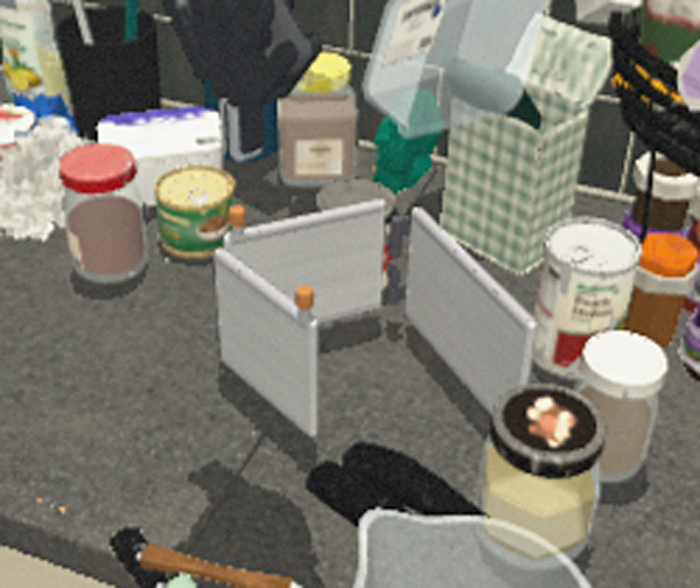

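carry_out --increments '[[[255,0,0,-0.02,0,0,0],[255,0,0,-0.04,0,0,0],[255,0,0,-0.06,0,0,0],[255,0,0,-0.08,0,0,0],[255,0,0,-0.1,0,0,0],[255,0,0,-0.115,0,0,0],[255,0,0,-0.125,0,0,0],[255,0,0,-0.13,0,0,0],[255,0,0,-0.13,0,0,0]]]'

```text
t: 3.0
ee_pos: [0.4589, 0.1566, 0.0881]
ee_rot: [0.573, -0.415, 0.414, -0.573]
force: [0.3, 1.2, 0.3]
finger_gap: -0.0
```

Run:
```python
from plan import *
s,M=st(); a=np.arctan2(M[1,0],M[0,0]); print(s['t'],s['ee_pos'],a,s['force'])
for q in np.linspace(1.2731,.15,12):
    x,d=end_pose(q,.09,0); print((x-s['ee_pos'][:2]).round(3),round(d-a,3))
im=imaging.snapshot('side'); crop(im,200,100,450,310,2.8,'pics/sd2.png')
```

```text
3.0 [0.45892613 0.15655463 0.08810676] -1.2522203661529414 [0.33496712 1.17031063 0.34624376]
[0.016 0.004] -0.006
[0.025 0.005] 0.096
[0.034 0.007] 0.198
[0.043 0.01 ] 0.3
[0.051 0.014] 0.402
[0.06  0.019] 0.504
[0.067 0.025] 0.606
[0.074 0.031] 0.708
[0.08  0.038] 0.811
[0.086 0.046] 0.913
[0.09  0.054] 1.015
[0.094 0.063] 1.117
```

View pics/sd2.png

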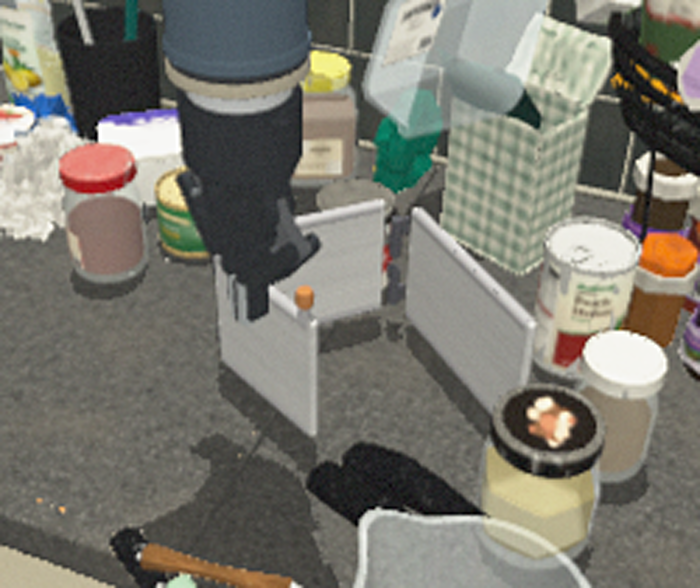

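carry_out --increments '[[[255,0.008,0.002,0,0,0,0],[255,0.016,0.004,0,0,0,0],[255,0.025,0.005,0,0,0,0.096],[255,0.034,0.007,0,0,0,0.2],[255,0.043,0.01,0,0,0,0.3],[255,0.051,0.014,0,0,0,0.4],[255,0.06,0.019,0,0,0,0.5],[255,0.067,0.025,0,0,0,0.61],[255,0.074,0.031,0,0,0,0.71],[255,0.08,0.038,0,0,0,0.81],[255,0.08,0.038,0,0,0,0.81]]]'

```text
t: 3.97
ee_pos: [0.5413, 0.1964, 0.0894]
ee_rot: [-0.69, 0.153, -0.153, 0.691]
force: [0.3, 1.2, -0.6]
finger_gap: 0.0001
```

Run:
```python
from plan import *
s,M=st(); a=np.arctan2(M[1,0],M[0,0]); print(s['t'],s['ee_pos'],a,s['force'],s['joints'].round(2))
for q in [.45,.35,.25,.2,.15,.1,.05,0]:
    x,d=end_pose(q,.09,0); print(q,(x-s['ee_pos'][:2]).round(3),round(d-a,3))
im=imaging.snapshot('side'); crop(im,200,100,450,310,2.8,'pics/sd3.png')
im=imaging.snapshot('scene'); crop(im,190,130,410,350,2.7,'pics/sc3.png')
```

```text
3.9667 [0.54126673 0.19641115 0.08943461] -0.4366303797915091 [ 0.27794952  1.21979549 -0.58846203] [-0.65  0.58  0.35  1.85 -0.27  0.76 -0.59]
0.45 [-0.002 -0.001] 0.001
0.35 [0.004 0.006] 0.101
0.25 [0.008 0.014] 0.201
0.2 [0.01  0.019] 0.251
0.15 [0.012 0.023] 0.301
0.1 [0.013 0.027] 0.351
0.05 [0.015 0.032] 0.401
0 [0.016 0.036] 0.451
```

View pics/sd3.png

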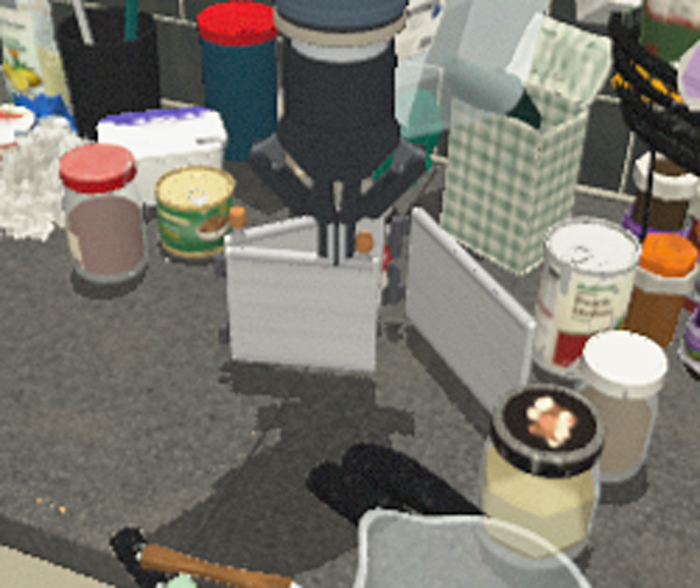

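View pics/sc3.png

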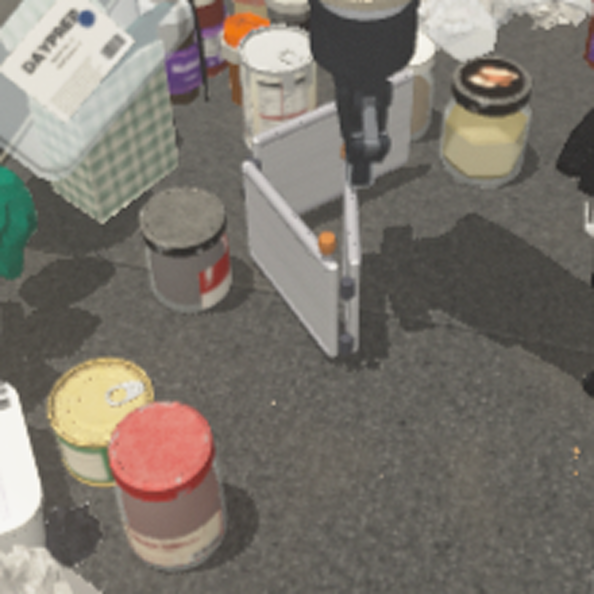

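carry_out --increments '[[[255,0.004,0.006,0,0,0,0.1],[255,0.008,0.014,0,0,0,0.2],[255,0.01,0.019,0,0,0,0.25],[255,0.012,0.023,0,0,0,0.3],[255,0.013,0.027,0,0,0,0.35],[255,0.015,0.03,0,0,0,0.4],[255,0.015,0.032,0,0,0,0.43],[255,0.015,0.032,0,0,0,0.45]]]'

```text
t: 4.73
ee_pos: [0.555, 0.2265, 0.0893]
ee_rot: [0.707, 0.001, -0.001, -0.707]
force: [-1.1, -0.6, 0.6]
finger_gap: -0.0005
```

Run:
```python
from plan import *
s,M=st(); a=np.arctan2(M[1,0],M[0,0]); print(s['t'],s['ee_pos'],a,s['force'],s['torque'],s['joints'].round(2))
for q in [.05,0]:
    x,d=end_pose(q,.09,0); print(q,(x-s['ee_pos'][:2]).round(4),round(d-a,3))
im=imaging.snapshot('side'); crop(im,240,140,400,260,5,'pics/sd4.png')
im=imaging.snapshot('scene'); crop(im,250,160,370,270,5,'pics/sc4.png')
```

```text
4.7333 [0.55500897 0.22645795 0.08926925] 0.0035095147556367633 [-1.13893557 -0.57827896  0.61311191] [ 0.05717981  0.48008323 -0.0185097 ] [-0.61  0.59  0.22  1.78 -0.17  0.79 -0.3 ]
0.05 [0.001  0.0016] -0.039
0 [0.0021 0.0061] 0.011
```

View pics/sd4.png

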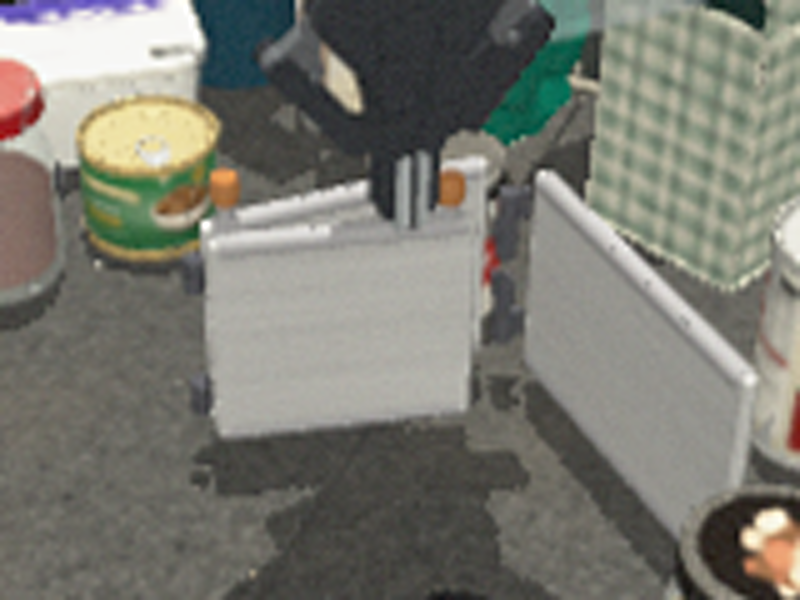

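View pics/sc4.png

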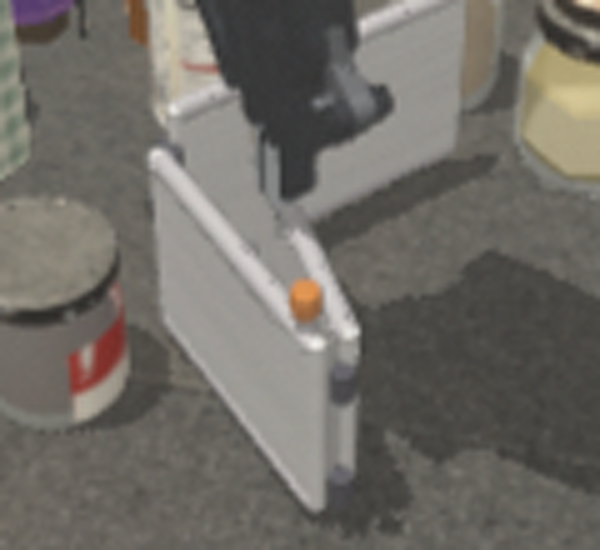

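carry_out --increments '[[[255,0.001,0.002,0,0,0,0.01],[255,0.001,0.004,0,0,0,0.01],[255,0.001,0.006,0,0,0,0.01],[255,0.001,0.006,0,0,0,0.01]]]'

```text
t: 5.17
ee_pos: [0.5563, 0.2328, 0.0893]
ee_rot: [-0.707, -0.004, 0.004, 0.707]
force: [-0.4, -0.3, -0.2]
finger_gap: 0.0002
```

Run:
```python
from plan import *
s,M=st(); a=np.arctan2(M[1,0],M[0,0]); print(s['t'],s['ee_pos'],a,s['force'],s['torque'],s['joints'].round(2))
im=imaging.snapshot('side'); crop(im,240,140,400,260,5,'pics/sd5.png')
```

```text
5.1667 [0.55630905 0.23277517 0.08930114] 0.012507893218836611 [-0.35797533 -0.3158578  -0.21468825] [-0.01402315  0.20493046 -0.03695978] [-0.61  0.59  0.22  1.77 -0.17  0.79 -0.3 ]
```

View pics/sd5.png

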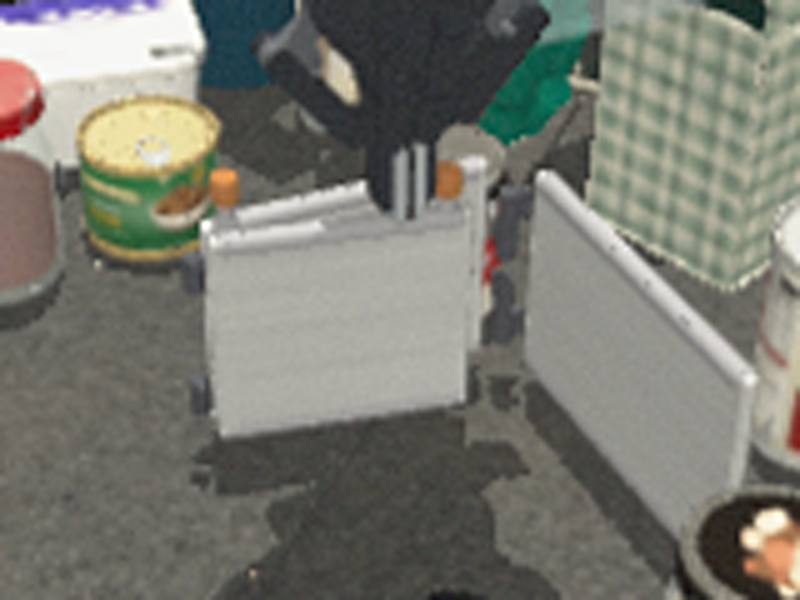

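Run:
```python
from plan import *
c=cam('side')
u=np.array([(208,226),(466,202),(238,213),(484,160)])/5+[240,140]
X=ray(c,u,.12)[:,:2]; print(X.round(4))
for a,b in ((0,1),(2,3)):
    d=X[b]-X[a]; print(np.arctan2(d[1],d[0]), np.linalg.norm(d))
P=end_pose(0,.09,0); print(P)
```

```text
[[0.4763 0.255 ]
 [0.5876 0.2308]
 [0.4916 0.2597]
 [0.6096 0.2593]]
-0.21446069238300045 0.1139258985901043
-0.0038964934784480433 0.11804517711339368
(array([0.55709606, 0.23255352]), np.float64(0.014596326794896721))
```

carry_out --increments '[[[255,0,0.002,0,0,0,0],[255,0,0.004,0,0,0,0],[255,0,0.005,0,0,0,0],[255,0,0.005,0,0,0,0]]]'

```text
t: 5.55
ee_pos: [0.5566, 0.2382, 0.0894]
ee_rot: [-0.707, -0.005, 0.004, 0.707]
force: [0.5, -1.2, 0.4]
finger_gap: 0.0001
```

Run:
```python
from plan import *
s,M=st(); a=np.arctan2(M[1,0],M[0,0]); print(s['t'],s['ee_pos'],a,s['force'],s['torque'])
im=imaging.snapshot('side'); crop(im,240,140,400,260,5,'pics/sd6.png')
im=imaging.snapshot('scene'); crop(im,250,160,370,270,5,'pics/sc6.png')
```

```text
5.55 [0.55656716 0.23818475 0.08937924] 0.012905329748203253 [ 0.46089649 -1.20591305  0.3801917 ] [0.05465256 0.07894318 0.05008535]
```

View pics/sd6.png

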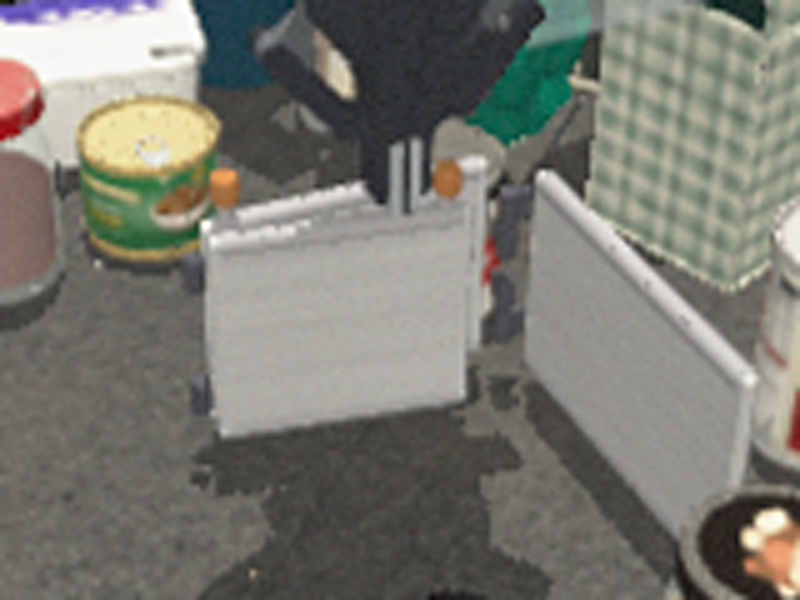

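View pics/sc6.png

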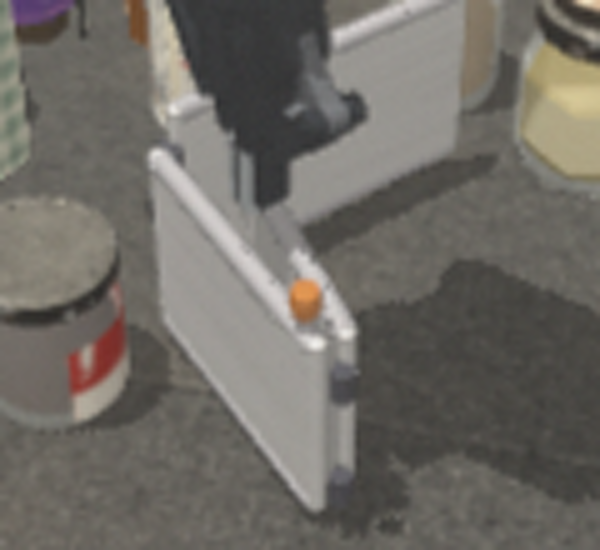

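Run:
```python
from plan import *
c=cam('side'); e=cam('scene'); s,M=st(); t=s['ee_pos']
for o in ([0,0,0],[0,-.011,0],[0,.011,0],[.0145,0,0],[-.0145,0,0],[0,0,.03]):
    print(o,((proj(c,t+o)-[240,140])*5).round(0),((proj(e,t+o)-[250,160])*5).round(0))
```

```text
[0, 0, 0] [[394. 265.]] [[257. 250.]]
[0, -0.011, 0] [[403. 279.]] [[278. 241.]]
[0, 0.011, 0] [[385. 252.]] [[235. 260.]]
[0.0145, 0, 0] [[424. 258.]] [[240. 230.]]
[-0.0145, 0, 0] [[364. 272.]] [[273. 271.]]
[0, 0, 0.03] [[395. 209.]] [[255. 201.]]
```

Run:
```python
from plan import *
c=cam('side'); e=cam('scene')
for t in ([.4589,.1566,.0881],[.5413,.1964,.0894]):
  t=np.array(t)
  print(((proj(c,t)-[200,100])*2.8).round(0),((proj(e,t)-[190,130])*2.7).round(0))
t=np.array([.4597,.1553,.2188]);print(((proj(c,t)-[200,100])*2.8).round(0),((proj(e,t)-[190,130])*2.7).round(0))
import cv2
a=cv2.imread('pics/sd3.png')[150:380,200:420]; b=cv2.imread('pics/sd2.png')[200:430,160:380]
cv2.imwrite('pics/z.png',cv2.resize(np.hstack([b,a]),None,fx=1.8,fy=1.8))
```

```text
[[250. 353.]] [[453. 255.]]
[[335. 294.]] [[354. 209.]]
[[245. 198.]] [[470. 126.]]
```

View pics/z.png

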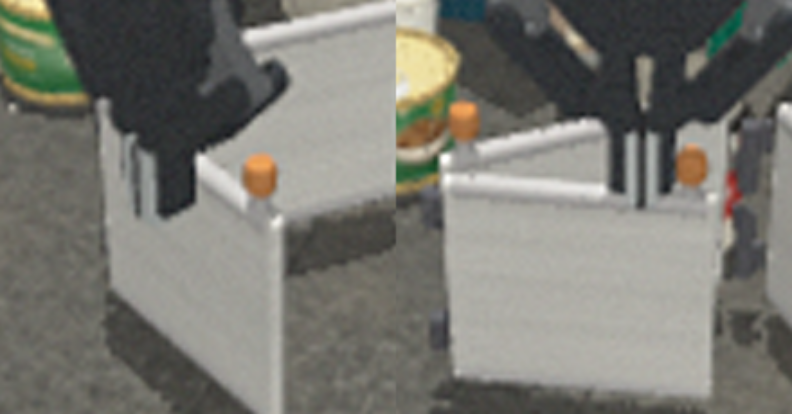

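Run:
```python
from plan import *
c=cam('side')
def ang(a,b,z,s=5,o=(240,140)):
    X=ray(c,np.array([a,b])/s+o,z)[:,:2]; d=X[1]-X[0]; return X.round(4).tolist(),np.arctan2(d[1],d[0]).round(3),np.linalg.norm(d).round(4)
print(ang((220,437),(466,403),.01))
print(ang((208,236),(466,205),.12))
# predicted corners for qe
for q in (0,.05,.1,.15,.2,.25):
    g=geom([*p[:4],q],-.0077)
    out=[]
    for x in (.010,):
      for y,z in((.01,.12),(.12,.12),(.01,.01),(.12,.01)):
        out.append(((proj(c,np.r_[g['eh']+g['Re']@[x,y],z])-[240,140])*5)[0].round(0).tolist())
    print(q,out)
```

```text
([[0.473, 0.244], [0.5887, 0.224]], np.float64(-0.172), np.float64(0.1174))
([[0.4739, 0.2477], [0.5866, 0.2286]], np.float64(-0.168), np.float64(0.1143))
0 [[219.0, 241.0], [452.0, 187.0], [229.0, 437.0], [445.0, 379.0]]
0.05 [[218.0, 242.0], [457.0, 194.0], [229.0, 438.0], [449.0, 387.0]]
0.1 [[217.0, 243.0], [460.0, 201.0], [228.0, 439.0], [453.0, 395.0]]
0.15 [[216.0, 244.0], [464.0, 209.0], [227.0, 440.0], [456.0, 402.0]]
0.2 [[215.0, 244.0], [466.0, 217.0], [226.0, 441.0], [458.0, 411.0]]
0.25 [[214.0, 245.0], [468.0, 224.0], [225.0, 441.0], [460.0, 419.0]]
```

Run:
```python
import cv2
a=cv2.imread('pics/sd6.png')[140:450,180:500]; cv2.imwrite('pics/z2.png',cv2.resize(a,None,fx=1.9,fy=1.9,interpolation=2))
```

```text
(no output)
```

View pics/z2.png

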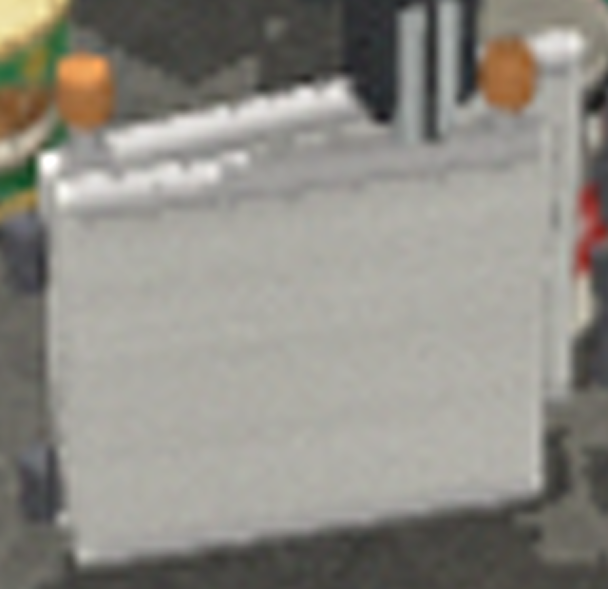

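carry_out --increments '[[[255,0,0,0.01,0,0,0],[255,0,0,0.02,0,0,0],[255,-0.013,-0.018,0.02,0,0,0],[255,-0.027,-0.036,0.02,0,0,0],[255,-0.027,-0.036,0.02,0,0,0],[255,-0.027,-0.036,0.005,0,0,0],[255,-0.027,-0.036,-0.01,0,0,0],[255,-0.027,-0.036,-0.02,0,0,0],[255,-0.027,-0.036,-0.022,0,0,0],[255,-0.027,-0.036,-0.022,0,0,0]]]'

```text
t: 6.48
ee_pos: [0.5295, 0.2018, 0.0673]
ee_rot: [-0.707, -0.004, 0.005, 0.707]
force: [0.6, 0.5, 0.0]
finger_gap: 0.0003
```

Run:
```python
from plan import *
s,M=st(); a=np.arctan2(M[1,0],M[0,0]); print(s['t'],s['ee_pos'],a,s['force'],s['torque'])
t=s['ee_pos'];c=cam('side')
for o in range(0,50,10): print(o,((proj(c,t+[0,0,o/1e3])-[240,140])*5).round(0))
im=imaging.snapshot('side'); crop(im,240,140,400,260,5,'pics/sd7.png')
im=imaging.snapshot('scene'); crop(im,250,160,370,270,5,'pics/sc7.png')
```

```text
6.4833 [0.52947606 0.20179184 0.0673058 ] 0.012678372610391503 [0.60826736 0.45637157 0.01921863] [-0.03105467 -0.03019036  0.02300395]
0 [[368. 364.]]
10 [[368. 346.]]
20 [[368. 328.]]
30 [[368. 309.]]
40 [[368. 290.]]
```

View pics/sd7.png

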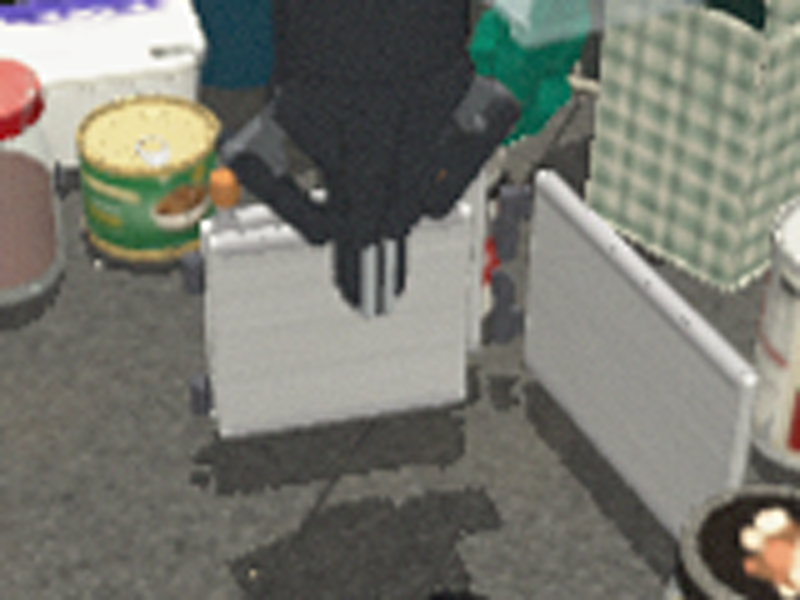

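View pics/sc7.png

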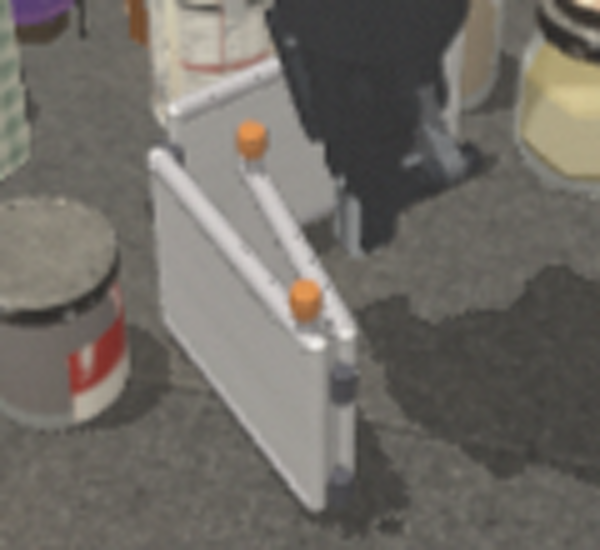

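carry_out --increments '[[[255,0,0.008,0,0,0,0],[255,0,0.016,0,0,0,0],[255,0,0.02,0,0,0,0],[255,0,0.024,0,0,0,0],[255,0,0.027,0,0,0,0],[255,0,0.027,0,0,0,0]]]'

```text
t: 7.08
ee_pos: [0.5299, 0.2299, 0.068]
ee_rot: [-0.707, -0.005, 0.004, 0.707]
force: [0.6, 0.1, -0.2]
finger_gap: 0.0004
```

Run:
```python
from plan import *
s,M=st(); a=np.arctan2(M[1,0],M[0,0]); print(s['t'],s['ee_pos'],a,s['force'],s['torque'])
im=imaging.snapshot('side'); crop(im,240,140,400,260,5,'pics/sd8.png')
im=imaging.snapshot('scene'); crop(im,250,160,370,270,5,'pics/sc8.png')
```

```text
7.0833 [0.52993893 0.22992207 0.06804474] 0.013650523109155687 [ 0.56830822  0.14939945 -0.22480457] [0.03254097 0.02464165 0.03409756]
```

View pics/sd8.png

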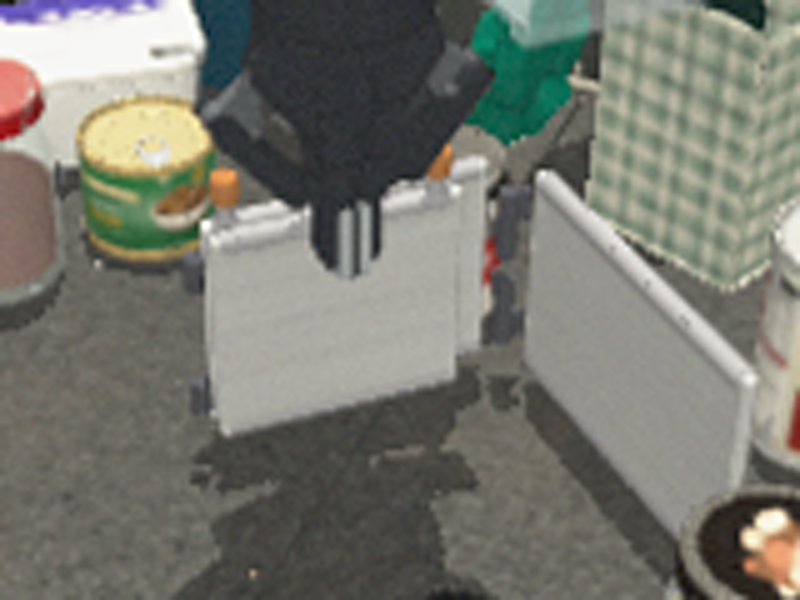

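View pics/sc8.png

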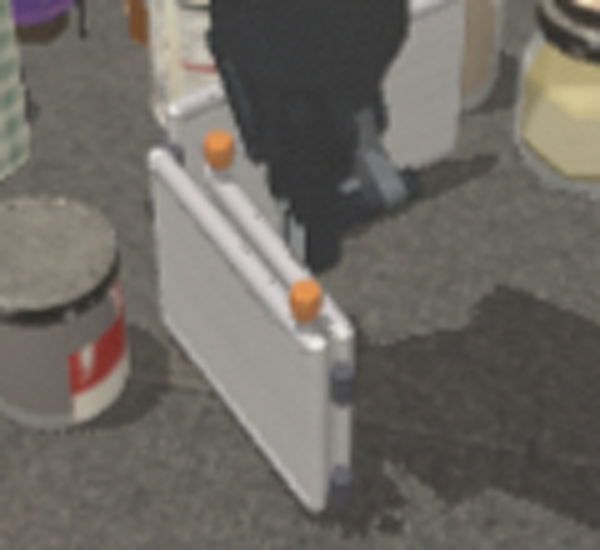

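carry_out --increments '[[[255,0,0.001,0,0,0,0],[255,0,0.002,0,0,0,0],[255,0,0.002,0,0,0,0],[255,0,0.002,0,0,0,0]]]'

```text
t: 7.52
ee_pos: [0.5297, 0.231, 0.0679]
ee_rot: [-0.707, -0.005, 0.004, 0.707]
force: [0.5, 0.2, 1.0]
finger_gap: -0.0002
```

Run:
```python
from plan import *
s,M=st(); print(s['t'],s['ee_pos'],s['force'],s['torque'])
im=imaging.snapshot('side'); crop(im,240,140,400,260,5,'pics/sd9.png')
im=imaging.snapshot('scene'); crop(im,250,160,370,270,5,'pics/sc9.png')
```

```text
7.5167 [0.52969507 0.2310315  0.06790144] [0.45656069 0.246427   0.99513762] [-0.07466249  0.04218947 -0.01021359]
```

View pics/sd9.png

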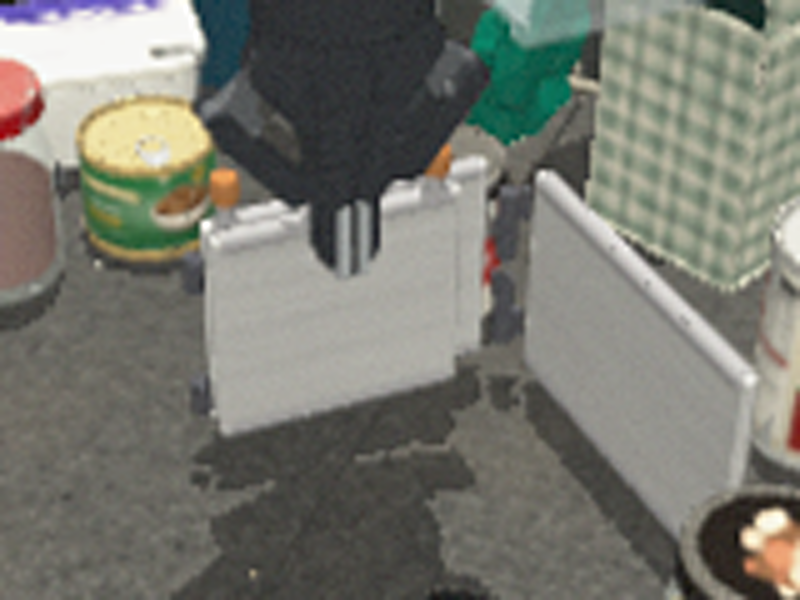

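View pics/sc9.png

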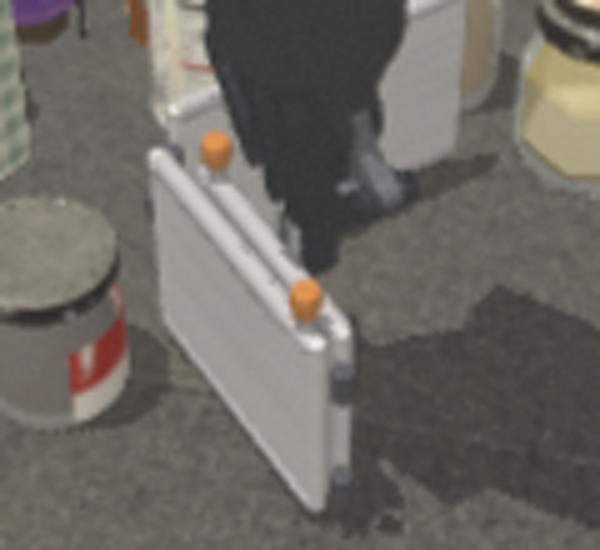

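carry_out --increments '[[[255,0,0.001,0,0,0,0],[255,0,0.002,0,0,0,0],[255,0,0.0025,0,0,0,0],[255,0,0.0025,0,0,0,0]]]'

```text
t: 7.95
ee_pos: [0.5297, 0.233, 0.0679]
ee_rot: [-0.707, -0.005, 0.004, 0.707]
force: [0.3, -3.5, 0.5]
finger_gap: -0.0
```

Run:
```python
from plan import *
s,M=st(); print(s['t'],s['ee_pos'],s['force'],s['torque'])
im=imaging.snapshot('side'); crop(im,240,140,400,260,5,'pics/sd10.png')
im=imaging.snapshot('scene'); crop(im,250,160,370,270,5,'pics/sc10.png')
```

```text
7.95 [0.52974482 0.23302513 0.06788023] [ 0.32802583 -3.49487218  0.47184269] [-0.74146262 -0.10415337 -0.02773605]
```

View pics/sd10.png

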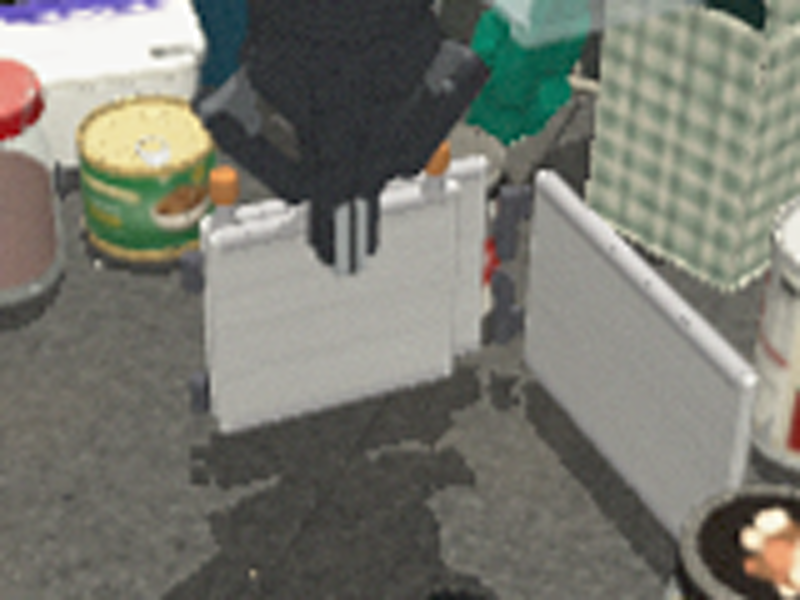

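View pics/sc10.png

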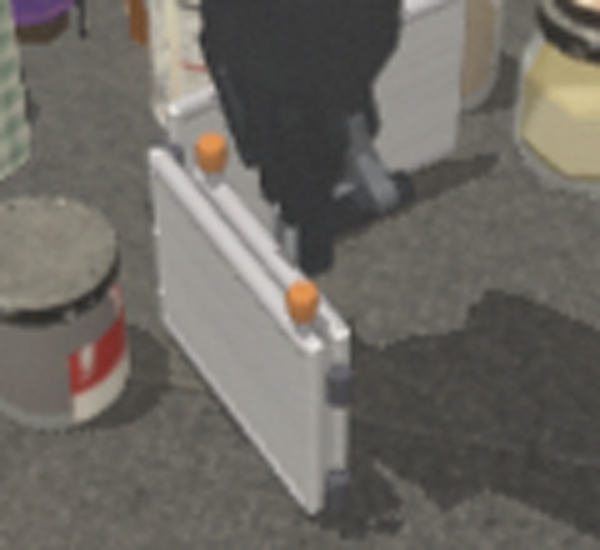

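Run:
```python
from plan import *
s,M=st(); t=s['ee_pos'][:2]
x,d=mid_pose(1.62,.085,.013); print(x,x-t,d+np.pi)
```

```text
[0.53172051 0.28635378] [0.00195958 0.05325436] 0.004396326794896321
```

carry_out --increments '[[[255,0,-0.01,0,0,0,0],[255,0,-0.02,0.005,0,0,0],[255,0,-0.02,0.04,0,0,0],[255,0,-0.02,0.075,0,0,0],[255,0,-0.02,0.11,0,0,0],[255,0,-0.005,0.12,0,0,0],[255,0,0.02,0.12,0,0,0],[255,0,0.04,0.12,0,0,0],[255,0,0.055,0.12,0,0,0],[255,0,0.055,0.12,0,0,0]]]'

```text
t: 8.88
ee_pos: [0.529, 0.2915, 0.1878]
ee_rot: [-0.706, -0.006, 0.006, 0.708]
force: [-0.6, 0.4, -0.7]
finger_gap: -0.0002
```

Run:
```python
from plan import *
s,M=st(); print(s['t'],s['ee_pos'],s['force'],s['joints'].round(2)); t=s['ee_pos'][:2]
x,d=mid_pose(1.62,.085,.013); print(x,x-t)
im=imaging.snapshot('scene'); crop(im,220,130,370,270,4,'pics/sc11.png')
im=imaging.snapshot('side'); crop(im,240,140,400,260,5,'pics/sd11.png')
```

```text
8.8833 [0.52897303 0.29152519 0.18783329] [-0.61898624  0.36102939 -0.73204468] [-0.74  0.49  0.24  1.66 -0.14  1.01 -0.43]
[0.53172051 0.28635378] [ 0.00274748 -0.0051714 ]
```

View pics/sc11.png

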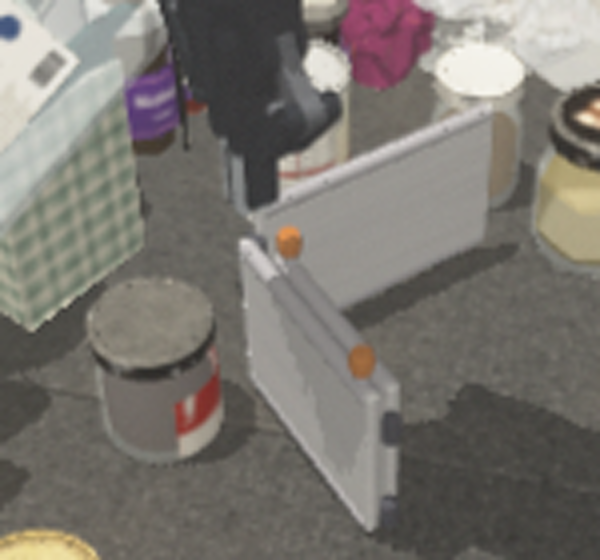

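View pics/sd11.png

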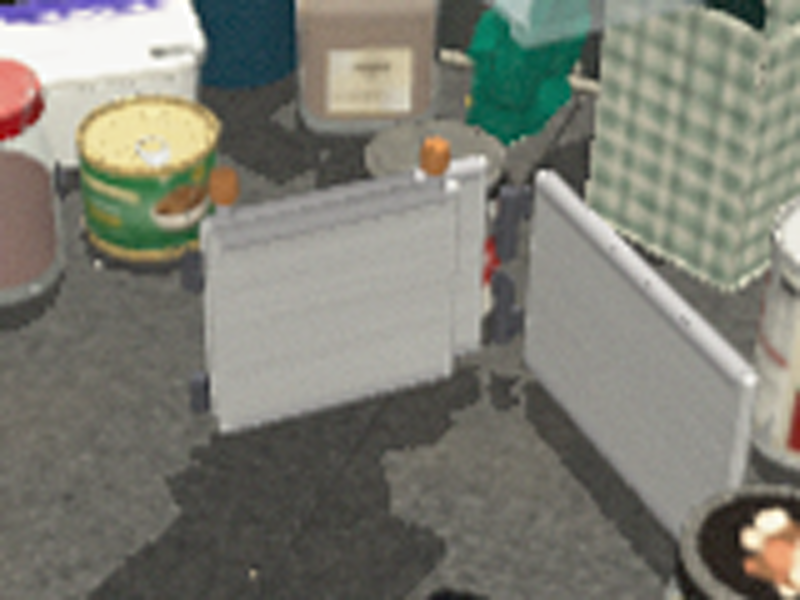

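carry_out --increments '[[[255,0,-0.002,-0.025,0,0,0],[255,0,-0.002,-0.05,0,0,0],[255,0,-0.002,-0.075,0,0,0],[255,0,-0.002,-0.1,0,0,0],[255,0,-0.002,-0.115,0,0,0],[255,0,-0.002,-0.12,0,0,0],[255,0,-0.002,-0.12,0,0,0]]]'

```text
t: 9.57
ee_pos: [0.5292, 0.2836, 0.0666]
ee_rot: [0.708, 0.003, -0.005, -0.706]
force: [-0.1, 0.4, 0.6]
finger_gap: 0.0002
```

Run:
```python
from plan import *
s,M=st(); a=np.arctan2(M[1,0],M[0,0]);print(s['t'],s['ee_pos'],a,s['force'],s['joints'].round(2)); t=s['ee_pos'][:2]
for q in np.linspace(1.62,0,18):
    x,d=mid_pose(q,.085,0); print(round(q,3),(x-t).round(4),round(d+np.pi-a,3))
im=imaging.snapshot('scene'); crop(im,220,130,370,270,4,'pics/sc12.png')
im=imaging.snapshot('side'); crop(im,200,100,450,310,2.8,'pics/sd12.png')
```

```text
9.5667 [0.52921702 0.28361217 0.06661547] 0.011378446806112141 [-0.1133968   0.39830107  0.6154179 ] [-0.7   0.62  0.21  1.8  -0.18  0.74 -0.39]
1.62 [ 0.0026 -0.0103] -0.007
1.525 [ 0.0004 -0.0185] 0.088
1.429 [-0.0009 -0.0269] 0.184
1.334 [-0.0015 -0.0353] 0.279
1.239 [-0.0012 -0.0438] 0.374
1.144 [-0.0002 -0.0523] 0.469
1.048 [ 0.0017 -0.0606] 0.565
0.953 [ 0.0043 -0.0686] 0.66
0.858 [ 0.0077 -0.0764] 0.755
0.762 [ 0.0119 -0.0838] 0.851
0.667 [ 0.0167 -0.0908] 0.946
0.572 [ 0.0221 -0.0974] 1.041
0.476 [ 0.0282 -0.1033] 1.137
0.381 [ 0.0348 -0.1087] 1.232
0.286 [ 0.0418 -0.1134] 1.327
0.191 [ 0.0493 -0.1174] 1.422
0.095 [ 0.0572 -0.1207] 1.518
0.0 [ 0.0653 -0.1232] 1.613
```

View pics/sc12.png

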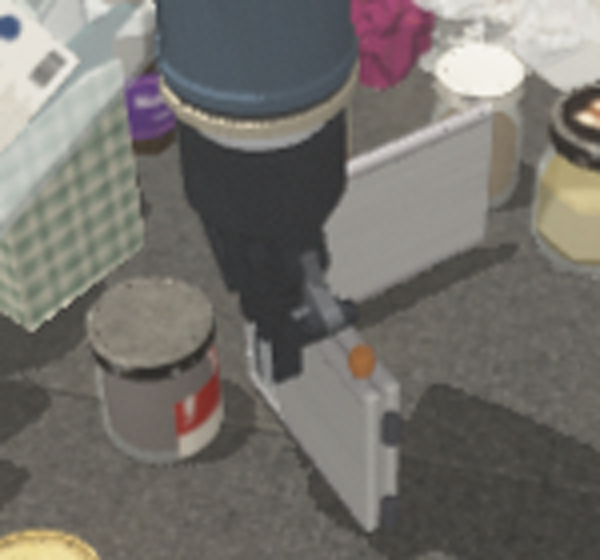

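View pics/sd12.png

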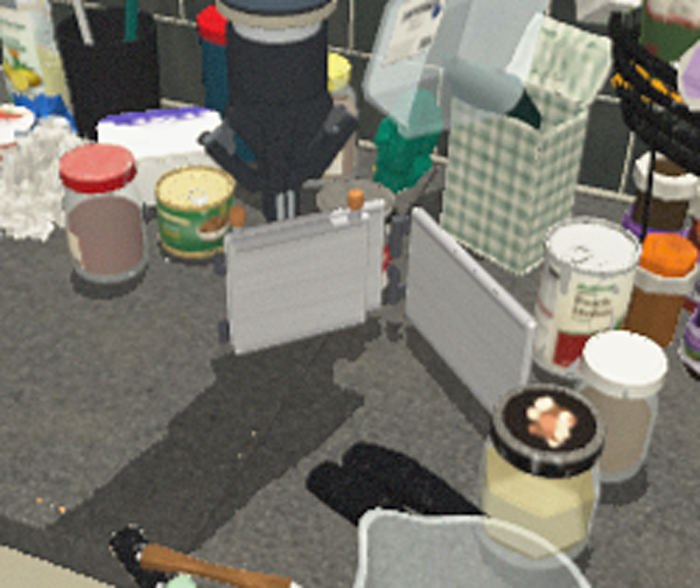

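carry_out --increments '[[[255,0.002,-0.006,0,0,0,0],[255,0.0026,-0.0103,0,0,0,0],[255,0.0004,-0.0185,0,0,0,0.088],[255,-0.0009,-0.0269,0,0,0,0.184],[255,-0.0015,-0.0353,0,0,0,0.279],[255,-0.0012,-0.0438,0,0,0,0.374],[255,-0.0002,-0.0523,0,0,0,0.469],[255,0.0017,-0.0606,0,0,0,0.565],[255,0.0043,-0.0686,0,0,0,0.66],[255,0.0077,-0.0764,0,0,0,0.755],[255,0.0077,-0.0764,0,0,0,0.755]]]'

```text
t: 10.58
ee_pos: [0.5395, 0.2067, 0.0697]
ee_rot: [0.656, 0.267, -0.264, -0.655]
force: [0.7, -0.8, 0.2]
finger_gap: 0.0001
```

Run:
```python
from plan import *
s,M=st(); a=np.arctan2(M[1,0],M[0,0]);print(s['t'],s['ee_pos'],a,s['force'],s['joints'].round(2)); t=s['ee_pos'][:2]
for q in np.arange(.8,-.01,-.1):
    x,d=mid_pose(q,.085,0); print(round(q,3),(x-t).round(4),round(d+np.pi-a,3))
im=imaging.snapshot('scene'); crop(im,220,130,370,270,4,'pics/sc13.png')
im=imaging.snapshot('side'); crop(im,200,100,450,310,2.8,'pics/sd13.png')
```

```text
10.5833 [0.53953745 0.20666582 0.06972021] 0.7693424740230355 [ 0.72901931 -0.76467404  0.22775078] [-0.43  0.57 -0.02  1.86  0.02  0.71  0.3 ]
0.8 [-0.0002 -0.004 ] 0.055
0.7 [ 0.0046 -0.0115] 0.155
0.6 [ 0.0101 -0.0185] 0.255
0.5 [ 0.0163 -0.025 ] 0.355
0.4 [ 0.0231 -0.0307] 0.455
0.3 [ 0.0304 -0.0358] 0.555
0.2 [ 0.0382 -0.0401] 0.655
0.1 [ 0.0464 -0.0436] 0.755
0.0 [ 0.055  -0.0463] 0.855
```

View pics/sc13.png

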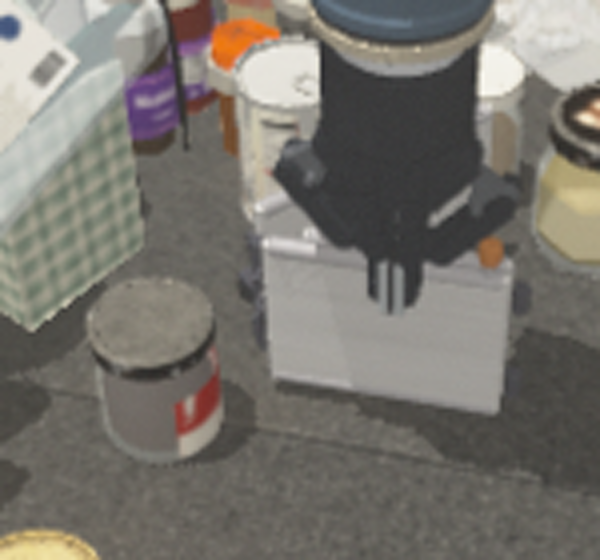

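View pics/sd13.png

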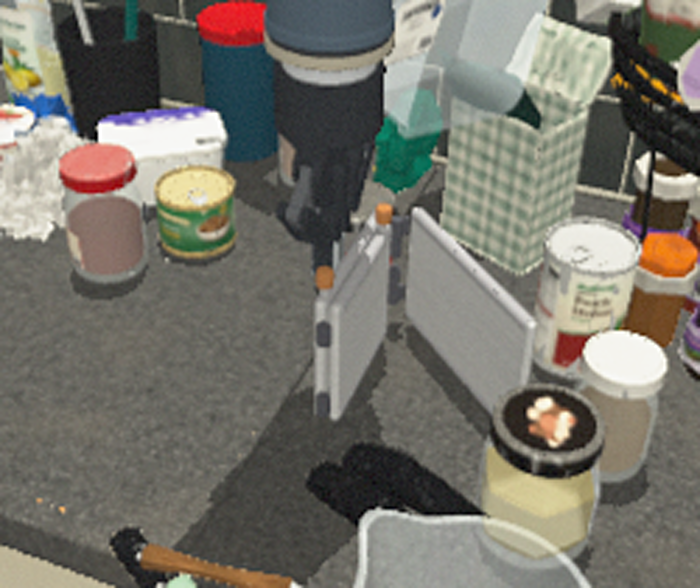

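carry_out --increments '[[[255,0.0022,-0.0078,-0.001,0,0,0.105],[255,0.0046,-0.0115,-0.001,0,0,0.155],[255,0.01,-0.0185,-0.001,0,0,0.255],[255,0.0163,-0.025,-0.001,0,0,0.355],[255,0.0231,-0.0307,-0.001,0,0,0.455],[255,0.0304,-0.0358,-0.001,0,0,0.555],[255,0.0382,-0.0401,-0.001,0,0,0.655],[255,0.0464,-0.0436,-0.001,0,0,0.755],[255,0.049,-0.0445,-0.001,0,0,0.8],[255,0.051,-0.0452,-0.001,0,0,0.83],[255,0.051,-0.0452,-0.001,0,0,0.85]]]'

```text
t: 11.6
ee_pos: [0.589, 0.1618, 0.0681]
ee_rot: [0.49, 0.51, -0.51, -0.49]
force: [-1.0, -1.2, 0.5]
finger_gap: 0.0002
```

Run:
```python
from plan import *
s,M=st(); a=np.arctan2(M[1,0],M[0,0]);print(s['t'],s['ee_pos'],a,s['force'],s['joints'].round(2)); t=s['ee_pos'][:2]
for q in [.05,0]:
    x,d=mid_pose(q,.085,0); print(round(q,3),(x-t).round(4),round(d+np.pi-a,3))
im=imaging.snapshot('scene'); crop(im,250,130,370,230,5,'pics/sc14.png')
im=imaging.snapshot('side'); crop(im,300,140,420,260,5,'pics/sd14.png')
```

```text
11.6 [0.58901992 0.1618066  0.06809254] 1.6110400712232515 [-0.95395904 -1.18954883  0.5201796 ] [-0.17  0.63 -0.27  1.76  0.22  0.79  1.06]
0.05 [ 0.0012 -0.0002] -0.037
0 [ 0.0055 -0.0014] 0.013
```

View pics/sc14.png

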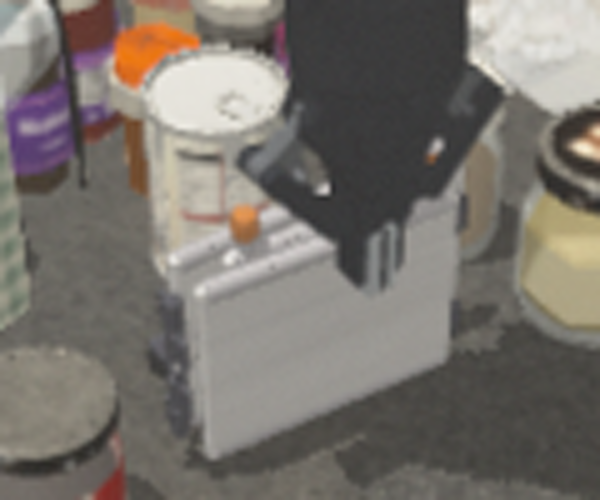

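View pics/sd14.png

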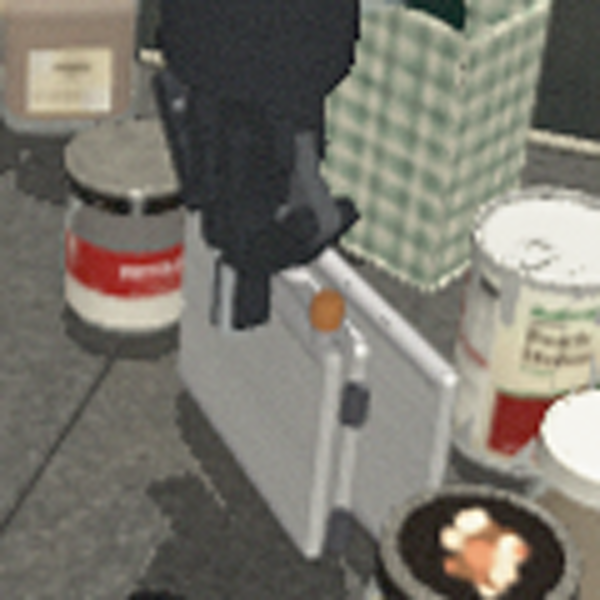

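Almost closed; now push the last few millimetres gently.

carry_out --increments '[[[255,0.0015,0,0,0,0,0],[255,0.003,-0.0005,0,0,0,0.01],[255,0.0045,-0.001,0,0,0,0.01],[255,0.006,-0.001,0,0,0,0.01],[255,0.007,-0.001,0,0,0,0.01],[255,0.007,-0.001,0,0,0,0.01]]]'

```text
t: 12.2
ee_pos: [0.5952, 0.1612, 0.068]
ee_rot: [-0.487, -0.512, 0.513, 0.488]
force: [-7.4, -0.6, 3.3]
finger_gap: -0.0001
```

Run:
```python
from plan import *
s,M=st(); a=np.arctan2(M[1,0],M[0,0]);print(s['t'],s['ee_pos'],a,s['force'])
im=imaging.snapshot('scene'); crop(im,250,130,370,230,5,'pics/sc15.png')
im=imaging.snapshot('side'); crop(im,300,140,420,260,5,'pics/sd15.png')
```

```text
12.2 [0.59517757 0.16116201 0.06799248] 1.6209134243350845 [-7.39148951 -0.55726914  3.34471162]
```

View pics/sc15.png

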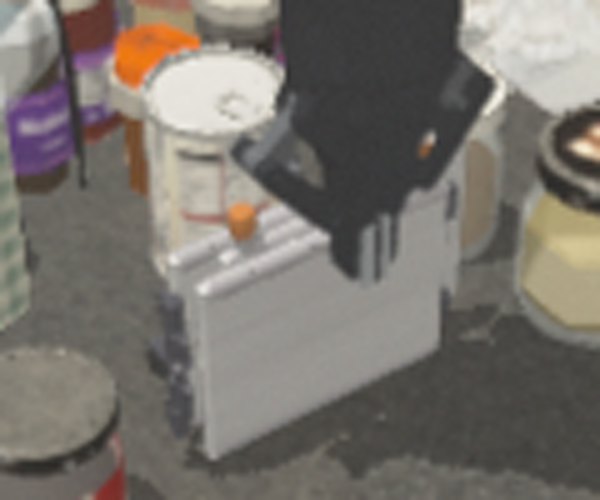

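View pics/sd15.png

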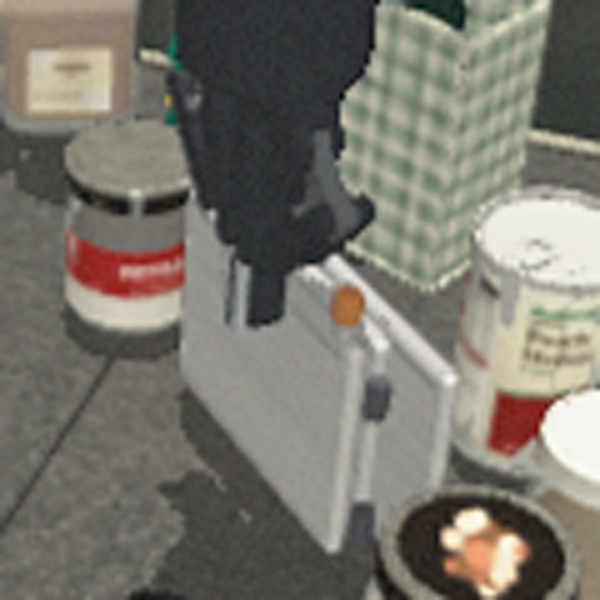

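carry_out --increments '[[[255,0.001,0,0,0,0,0],[255,0.002,0,0,0,0,0],[255,0.003,0,0,0,0,0],[255,0.003,0,0,0,0,0]]]'

```text
t: 12.63
ee_pos: [0.5951, 0.1611, 0.0679]
ee_rot: [-0.486, -0.511, 0.514, 0.489]
force: [-15.4, -2.1, 11.7]
finger_gap: -0.0
```

carry_out --increments '[[[255,-0.01,0,0,0,0,0],[255,-0.025,0,0,0,0,0],[255,-0.025,0,0.03,0,0,0],[255,-0.025,0,0.065,0,0,0],[255,-0.04,0,0.1,0,0,0],[255,-0.07,0.02,0.13,0,0,0],[255,-0.09,0.05,0.15,0,0,0],[255,-0.1,0.08,0.15,0,0,0],[255,-0.1,0.1,0.15,0,0,0],[255,-0.1,0.1,0.15,0,0,0]]]'

```text
t: 13.47
ee_pos: [0.4945, 0.2675, 0.2194]
ee_rot: [0.483, 0.514, -0.514, -0.488]
force: [-0.4, -1.2, -0.5]
finger_gap: 0.0002
```

Run:
```python
from plan import *
s,M=st(); print(s['t'],s['ee_pos'],s['force'])
im=imaging.snapshot('scene'); crop(im,190,130,410,350,2.7,'pics/sc16.png')
im=imaging.snapshot('side'); crop(im,200,100,450,310,2.8,'pics/sd16.png'); crop(im,300,140,420,260,5,'pics/sd16b.png')
```

```text
13.4667 [0.49446171 0.26746877 0.21941101] [-0.36632106 -1.23807794 -0.52404281]
```

View pics/sc16.png

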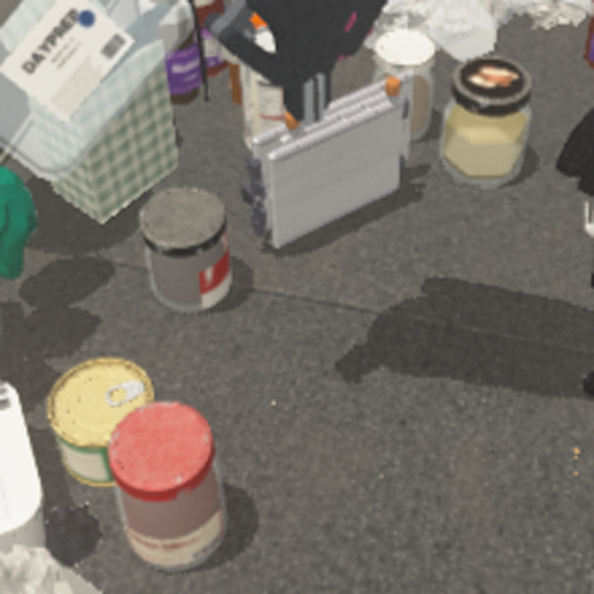

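View pics/sd16.png

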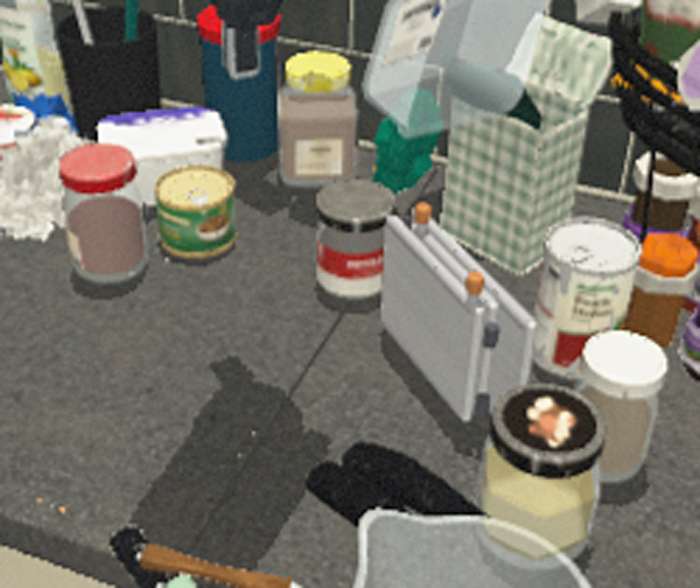

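View pics/sd16b.png

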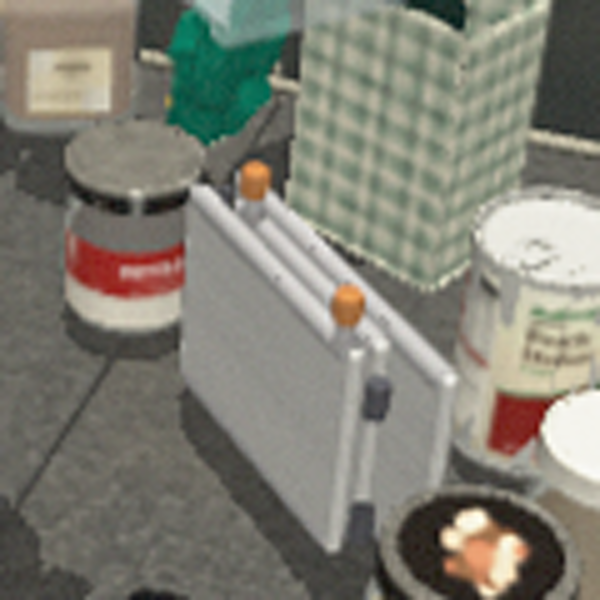

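```bash
python3 -c "
from cell import ctrl
s=ctrl.observe();print(s['t'],s['force'],abs(s['qd']).max());print(ctrl.finish_job())"
```

```text
13.5667 [ 0.0976264  -0.65083978  0.11520209] 0.03203244535468299
the job is handed in; nothing more can be done
None
```

The splash guard is folded and handed in at 13.6 s of the 48 s allowed. With the gripper shut, I pushed the end leaf in first until it stopped against the middle leaf. I then swung the two together until they stopped in front of the back panel.

**Last checks:**
- **Stops reached:** the end leaf met its stop at 3.5 N, which moved the middle leaf outward by about 1–2 mm. The middle leaf met its own stop at about 15 N in x (about 19 N in all) and moved no further.
- **Leaves flat:** the final pictures show the end and middle leaves lying parallel in front of the panel.
- **Jars and tins:** those the final pictures show are standing where they were.
- **Robot clear:** the arm is raised clear and touching nothing.

**What disagreed:**
- **Fingertips:** they appeared about 28 mm higher than the reported tool position. On the first pass the fingers rode up over the end leaf's upper edge with it still about 0.15 rad open. I backed off, went lower and finished the fold.
- **Panels:** their visible edges ended about 10 mm short of the stated length at each end. I included this when working out their positions.

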